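# Refit the hob's control knob and hold it at lighting

## Task

The control knob of the table-top gas hob was taken off for cleaning and stands on the worktop. Turn it so that its flat matches the flat of the bare D-shaped spindle and push it fully home while the valve is still at off; then press it in against the spring and, keeping it pressed, turn it a quarter turn anticlockwise to the large flame, as one does to light the burner. Finish still gripping the knob and holding it fully pressed in there (do not let go), and leave the other things on the worktop standing where they are.

Things in the scene. Friction and masses are not known exactly. Their poses are not given: they have to be found in the camera images.
- knob: the hob's loose aluminium control knob, 70 g (varies), standing skirt-down on the worktop at the start. Round skirt 48 mm across, 20 mm high, with a bar grip on top. Origin: centre of the underside, on the axis; z up, x along the bar to its pointed nose, y across the bar
- knob_grip (a point): on the knob's axis, 31 mm above its underside, mid-height of the bar grip; axes as the knob's. The bar is 13 mm wide, 43 mm long, from 20 to 42 mm above the underside: blunt tail 19 mm from the axis, pointed nose with a dark index line 24 mm from it; its sides are parallel from the tail to 12 mm nose-side of the axis
- knob_bore (a point): centre of the mouth of the D-shaped bore in the knob's underside; axes as the knob's. Bore 13.6 mm across, 16 mm deep, its flat on the nose side (+x), 3 mm from the axis; mouth countersunk to 19 mm, first 4 mm round, then the flat ramps in to full at 7 mm. Fits one way only: knob x along spindle x within about 15 degrees; 0.8 mm play all round; no clip
- spindle_tip (a point): centre of the top end of the bare brass spindle, near the hob's front right corner. 12 mm diameter with a flat 2.2 mm from the axis, top 3 mm tapered; x points out of the flat, z up; turns with the spindle. At off the flat faces the hob's back. Tip 24 mm above the deck when not pressed. A knob fully home has its underside 16 mm below this point; clearly misaligned it stops 7 mm short
- spindle_press (a joint): how far the spindle is pressed into the valve, m: 0 = out, 0.006 = fully in (hard stop). Spring: 3 N to start, 7 N fully in. The underside of a home knob is 8 mm above the deck when out, 2 mm when fully in
- spindle (a joint): turn of the spindle, rad, anticlockwise from above: 0 = off (a stop), 1.57 = large flame, 3.4 = end. Push-to-turn lock: from off it turns only while pressed in more than 4 mm. Friction 0.02 N m. Through play in the D fit the spindle lags up to about 0.4 rad behind the knob when turned
- hob: table-top single-burner gas hob, fixed, steel, 240 mm (x, depth) x 300 mm (y, width), deck 70 mm above the worktop. Origin: on the worktop under its middle; x to its back, y to its left. Spindle axis at (-50, -105) mm; burner at (0, 45) mm with a pan support reaching 90 mm from the burner's axis and 35 mm above the deck
- salt: salt shaker, 44 mm across, 90 mm high, bystander. Origin: centre of the underside
- timer: wind-up kitchen timer, round, 69 mm across, 54 mm high, bystander. Origin: centre of the underside
- pepper: wooden pepper mill, 58 mm across, 170 mm high, bystander behind the hob. Origin: centre of the underside

How it is judged:
By the outcome, as a careful person would: the job done as asked, in the order asked, and still so for the second after the job is handed in, while the arm keeps its last pose, push and grip.
It also fails if it takes over 53 s, if anything falls off the work surface, if the arm or the gripper's body presses on something with over 40 N, if the wrist force passes 120 N, or if a joint passes its speed limit or range.

## Robot

A 7-joint arm with a two-finger parallel gripper is mounted at the origin on a cart in front of the work surface, level with it; the furniture and walls round the work are solid. World frame = base frame: x ahead of the robot, y to its left, z up, the work surface at z = 0. Lengths are in m, angles in rad, forces in N, time in s.
With the tool pointing down it reaches from about 0.4 to 0.9 m from the base axis. Payload 5.6 kg.
Tool frame: the origin (TCP) lies midway between the tips of the shut fingers; the grasp point (between the pads) lies 19 mm behind it; z points along the fingers, y is the line along which they close (so a half turn about z gives the same grasp; the last joint's range is limited). The gripper opens to 92 mm and grips with 3 to 60 N. Pads are 20 mm wide; open, the fingers measure 128 mm over their backs; the gripper's body (75 mm by 189 mm) begins 69 mm behind the grasp point.
Start: joints at [1.12, 0.468, -0.012, 1.603, 0.006, 1.071, -0.056], TCP at [0.258, -0.597, 0.215] pointing down, gripper open.
Joint ranges: [-2.53, 2.53], [-0.31, 2.02], [-1.57, 1.55], [0.28, 2.44], [-1.29, 4.43], [0.15, 1.84], [-2.92, 2.92]. Speed limits (rad/s): [2.57, 2.57, 3.14, 3.14, 3.14, 3.14, 3.14].

## Interface

Orientations are given as a 3x3 rotation matrix whose columns are the frame's x, y, z axes.
In Python, from station import env, effector, solver, viewer, workorder, search_frame, tip_of gives the robot as it stands. Calls block until the motion is done:
- env.reach(position, orientation): joint-space move of the TCP to a pose.
- env.movel(position, frame=None, rate=0.15): straight line of the TCP; frame=None keeps the orientation; rate is the mean speed in m/s.
- env.goto_joints(angles): joint-space move.
- effector.release() and effector.grasp(squeeze=None): open the fingers fully, or close them until they stop; squeeze is the grip in N (None keeps the last).
- env.pause(seconds).
- solver.inverse_kinematics(position, orientation): joint angles nearest the present ones, or None.
- env.sense(): the state.
- viewer.read_camera(name): name is "side" or "top" or "wrist"; returns (picture, depth): 480x640x3 uint8, red, green, blue; 480x640 float32, m along the optical axis (not along the pixel's ray), 0 where there is no reading.
- viewer.camera_info(name): a dict with "intrinsics" (3x3 intrinsics, pixels), "dist_coeffs" ([k1, k2, p1, p2, k3] as OpenCV has them; the pictures are not rectified), "eye" and "rotation" of the camera in the world; the wrist camera has in their place "T_tool_cam" (4x4, takes a point from camera to tool coordinates, whose origin is the TCP and whose axes are the flange's). Camera axes: x right, y up, looking along -z (the intrinsics and any distortion apply to the point x, -y, -z); pixel columns grow to the right and rows downward; lengths in m; the calibration is good to about 2 mm. A picture is of the moment at which its call begins: read the wrist's pose just before it. camera_info takes no time and is no camera call.
A pose or a line that the arm cannot do raises env.PlanningError and nothing moves.
- workorder.finish_job(): hands the job in; it is judged then, once.
Trained networks look in the newest picture that a camera, given by its name, has taken for a name from the list of things; names that differ only in an ending like _2 or _b are one class to them, and where a whole thing is asked for, a point or a joint stands for the part that bears it (a point fixed in the world has none). Each returns a list of dicts, best first, with "score" (0 to 1); they miss things now and then, are a little off and sometimes report something else, mostly with a low value. They report only what shows in the picture. A call takes as long as a camera call.
- search_frame(camera, name): "at" ([x, y, z] in m, in world coordinates, good to about 4 mm: the middle of the surface that is visible of it).
- tip_of(camera, name): "at" ([x, y, z] in m, in world coordinates, good to about 4 mm: a listed point, or the origin of a listed thing).
The state is a dict: "t": time; "joint_positions": joint angles; "joint_velocities": joint speeds; "tau": joint torques, N m; "ee_pos": TCP position; "tcp_rot": TCP orientation; "wrist_force": force on the tool from outside, world axes, zero at the start; "moment": the same for the moment, N m; "gripper_width": finger opening in m; "grasp_force": force on a finger pad.
Only numpy, scipy, OpenCV 4.12 (cv2) and the standard library are available. Lean on these libraries where they do the work, as an engineer would, in place of code of your own. Each camera call takes 0.05 s, during which the arm holds its last target. There are 200 camera calls.

## Working session

There is one attempt and no reset: what is moved stays moved. The work goes in short steps, each a Python script; the robot and the scene stay as the last script left them, time stands still between calls to the robot, and variables do not carry over. Pictures are saved under pics/ and viewed, at most 10 in all, crops included, and the job is handed in when it is done.

```bash
mkdir -p pics; ls; python3 - <<'E'
from station import *
import cv2, numpy as np
s=env.sense(); print(s['t'],s['ee_pos'],s['tcp_rot'],s['gripper_width'])
for c in ['top','side']:
    im,d=viewer.read_camera(c); cv2.imwrite(f'pics/{c}0.png',im[:,:,::-1]); np.savez(f'pics/{c}0.npz',im=im,d=d)
    i=viewer.camera_info(c); print(c,i)
    for n in ['knob','knob_grip','spindle_tip','hob','salt','timer','pepper']:
        for f in (tip_of,search_frame):
            r=f(c,n); print(n,f.__name__,[(np.round(x['at'],3).tolist(),round(x['score'],2)) for x in r[:2]])
print(viewer.camera_info('wrist')); print(env.sense()['t'])
E
```

```text
pics
0.0 [ 0.25750407 -0.59618661  0.21364554] [[ 9.18018465e-01  3.96536807e-01 -8.11096157e-04]
 [ 3.96537618e-01 -9.18017120e-01  1.57653381e-03]
 [-1.19446473e-04 -1.76891729e-03 -9.99998428e-01]] 0.09181103058488173
top {'intrinsics': array([[524.87148801,   0.        , 322.33983431],
       [  0.        , 524.87148801, 232.99165358],
       [  0.        ,   0.        ,   1.        ]]), 'dist_coeffs': array([-0.05967189,  0.        ,  0.        ,  0.        ,  0.        ]), 'eye': array([ 0.43272493, -0.02019787,  1.08495977]), 'rotation': array([[-0.02097853,  0.99184869, -0.12568248],
       [-0.99957956, -0.02332461, -0.01722415],
       [-0.02001525,  0.12526831,  0.99192099]])}
knob call [([0.413, -0.158, -0.001], 0.57)]
knob call [([0.414, -0.152, 0.017], 0.85)]
knob_grip call [([0.42, -0.16, 0.03], 0.93)]
knob_grip call []
spindle_tip call [([0.473, 0.083, 0.097], 0.43)]
spindle_tip call []
hob call [([0.515, 0.19, -0.001], 0.64)]
hob call [([0.509, 0.184, 0.071], 0.85)]
salt call [([0.576, -0.182, -0.001], 0.88)]
salt call [([0.57, -0.176, 0.08], 0.81)]
timer call [([0.6
[... 1298 characters left out ...]
56), ([0.513, 0.187, -0.002], 0.38)]
pepper call [([0.728, -0.037, 0.081], 0.94)]
{'intrinsics': array([[378.81778951,   0.        , 317.74509121],
       [  0.        , 378.81778951, 240.81268865],
       [  0.        ,   0.        ,   1.        ]]), 'dist_coeffs': array([-0.06189606,  0.        ,  0.        ,  0.        ,  0.        ]), 'T_tool_cam': array([[-2.76993647e-04,  9.55578823e-01,  2.94735535e-01,
         8.25427299e-02],
       [ 9.99999957e-01,  2.37380997e-04,  1.70177585e-04,
         5.19683395e-04],
       [ 9.26534814e-05,  2.94735569e-01, -9.55578848e-01,
        -1.70564426e-01],
       [ 0.00000000e+00,  0.00000000e+00,  0.00000000e+00,
         1.00000000e+00]])}
1.5
```

```bash
python3 - <<'E'
import cv2,numpy as np
im=cv2.imread('pics/top0.png'); 
i={}
K=np.array([[524.87148801,0,322.33983431],[0,524.87148801,232.99165358],[0,0,1]]);D=np.array([-0.05967189,0,0,0,0])
eye=np.array([0.43272493,-0.02019787,1.08495977]);R=np.array([[-0.02097853,0.99184869,-0.12568248],[-0.99957956,-0.02332461,-0.01722415],[-0.02001525,0.12526831,0.99192099]])
def proj(p):
    q=R.T@(np.array(p)-eye); return cv2.projectPoints(np.array([[q[0],-q[1],-q[2]]]),np.zeros(3),np.zeros(3),K,D)[0].ravel()
a=proj([.418,-.158,.03]);b=proj([.473,.083,.092]);print(a,b)
cr=lambda c:cv2.resize(im[int(c[1])-24:int(c[1])+24,int(c[0])-32:int(c[0])+32],(400,300),interpolation=cv2.INTER_CUBIC)
big=np.zeros((600,800,3),np.uint8); big[:300,:400]=cr(a);big[:300,400:]=cr(b);big[300:,:400]=cv2.resize(im,(400,300))
s=cv2.imread('pics/side0.png');big[300:,400:]=cv2.resize(s,(400,300)); cv2.imwrite('pics/c1.png',big)
E
```

```text
[402.2967555  305.09966894] [277.85838115 278.91216963]
```

View pics/c1.png

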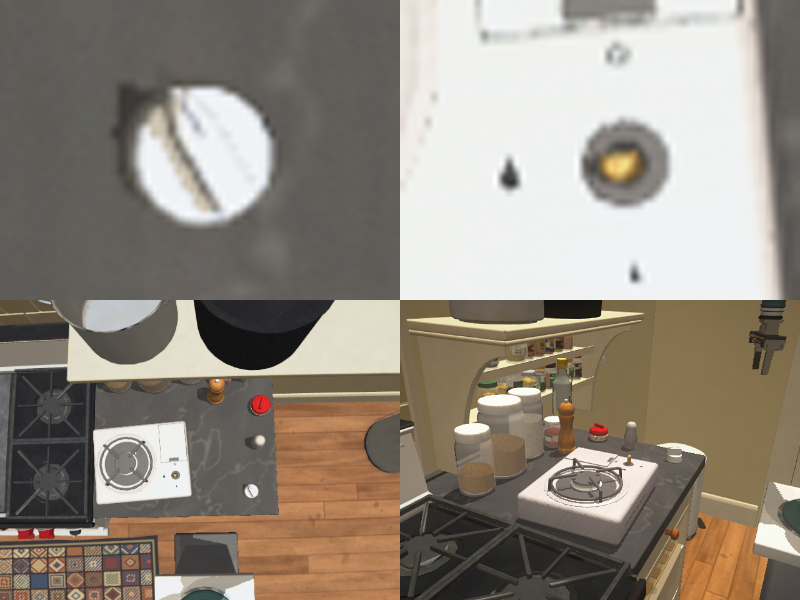

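The top crop shows the knob at about (402,305), bar nose pointing up-left (yaw ≈ 30°). The spindle is at about (278,279), with its off mark behind it and the large flame to its left, and the hob is turned by a few degrees. Next I take close wrist views of both.

```bash
cat > h.py <<'E'
from station import *
import numpy as np, cv2
def rot(deg):
    a=np.radians(deg);c,s=np.cos(a),np.sin(a); return np.array([[c,s,0],[s,-c,0],[0,0,-1.]])
class Cam:
    def __init__(s,name,st=None):
        i=viewer.camera_info(name);s.K,s.D=i['intrinsics'],i['dist_coeffs']
        if 'eye' in i: s.e,s.R=i['eye'],i['rotation']
        else:
            T=i['T_tool_cam'];s.R=st['tcp_rot']@T[:3,:3];s.e=st['ee_pos']+st['tcp_rot']@T[:3,3]
    def to_plane(s,px,z):
        u=cv2.undistortPoints(np.array(px,float).reshape(-1,1,2),s.K,s.D)[:,0]
        d=np.c_[u[:,0],-u[:,1],-np.ones(len(u))]@s.R.T
        return s.e+d*((z-s.e[2])/d[:,2])[:,None]
    def rectify(s,im,c,z,yaw,half=.05,n=400):
        "orthophoto at height z: right = -y', up = x' in a frame turned by yaw"
        g=np.linspace(-half,half,n);X,Y=np.meshgrid(-g,-g) # X->y', Y->x'
        a=np.radians(yaw);P=np.stack([c[0]+np.cos(a)*Y-np.sin(a)*X,c[1]+np.sin(a)*Y+np.cos(a)*X,np.full_like(X,z)],-1).reshape(-1,3)
        q=(P-s.e)@s.R; p=cv2.projectPoints(q*[1,-1,-1],np.zeros(3),np.zeros(3),s.K,s.D)[0].reshape(n,n,2).astype(np.float32)
        return cv2.remap(im,p[...,0],p[...,1],cv2.INTER_CUBIC)
def shot(tag):
    st=env.sense();im,d=viewer.read_camera('wrist');np.savez(f'pics/{tag}.npz',im=im,d=d,p=st['ee_pos'],R=st['tcp_rot'])
    cv2.imwrite(f'pics/{tag}.png',im[:,:,::-1]);return Cam('wrist',st),im,d
def load(tag):
    f=np.load(f'pics/{tag}.npz');return Cam('wrist',{'ee_pos':f['p'],'tcp_rot':f['R']}),f['im'],f['d']
E
python3 - <<'E'
from h import *
q=lambda r:[(np.round(x['at'],4).tolist(),round(x['score'],2)) for x in r[:2]]
for p,y in [((.473,.083,.105),5),((.473,.083,.09),115),((.418,-.158,.022),30)]: print(solver.inverse_kinematics(np.array(p),rot(y)))
env.reach(np.array([.473,.083,.205]),rot(5)); shot('w_sp')
for n in ['spindle_tip','hob']: print(n,q(tip_of('wrist',n)))
print(env.sense()['t'])
env.reach(np.array([.418,-.158,.145]),rot(30)); shot('w_kn')
for n in ['knob','knob_grip']: print(n,q(tip_of('wrist',n)))
print(env.sense()['t'],env.sense()['ee_pos'])
cams=[]
for t,c,z,y in [('w_sp',(.473,.083),.070,0),('w_kn',(.418,-.158),.042,0)]:
    C,im,d=load(t); cams.append(C.rectify(im,c,z,y))
C,im,d=load('w_sp')
big=np.zeros((600,800,3),np.uint8);big[:400,:400]=cams[0];big[:400,400:]=cams[1]
C,im,d=load('w_sp');big[400:,:266]=cv2.resize(im,(266,200));C,im,d=load('w_kn');big[400:,400:666]=cv2.resize(im,(266,200))
cv2.imwrite('pics/c2.png',big[:,:,::-1])
E
```

```text
[ 0.22893167  0.41077715 -0.56150229  2.06984283  0.31924772  0.74430355
 -2.01623456]
[ 0.37152778  0.49244324 -0.74509365  2.07024018  0.4858088   0.75672669
 -0.24123942]
[ 0.46966345  0.47289861 -0.21509497  2.19852356  0.20862435  0.4885887
 -0.95443481]
spindle_tip [([0.4677, 0.0807, 0.0953], 0.79)]
hob [([0.5156, 0.1906, -0.0021], 0.6)]
4.175
knob [([0.4205, -0.1567, 0.0023], 0.97)]
knob_grip [([0.4172, -0.1574, 0.0304], 0.74)]
5.325 [ 0.41890686 -0.15679488  0.14539105]
```

View pics/c2.png

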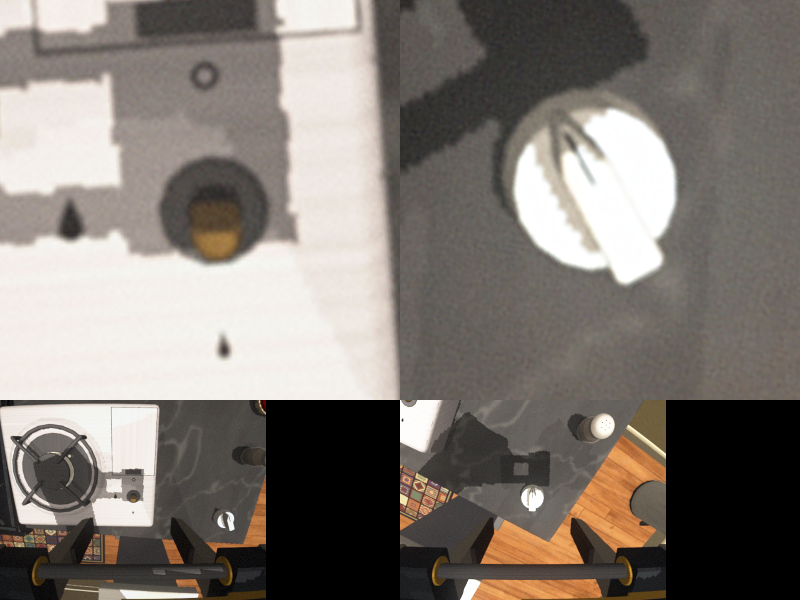

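The left orthophoto (4 px/mm) shows the spindle well at (214,210), the off mark at (204,75), the large flame at (69,220) and the small one at (223,346), so the hob's yaw is about 4°. On the right the knob's bar has its tail at (642,271) and its nose at about (560,110), so the yaw is about 27–28°. An opposite wrist view will cancel the camera's calibration offset.

```bash
python3 - <<'E'
from h import *
q=lambda r:[(np.round(x['at'],4).tolist(),round(x['score'],2)) for x in r[:2]]
env.reach(np.array([.418,-.158,.145]),rot(210)); shot('w_kn2')
for n in ['knob','knob_grip']: print(n,q(tip_of('wrist',n)))
print(env.sense()['t'])
big=np.zeros((400,800,3),np.uint8)
for k,t in enumerate(['w_kn','w_kn2']):
    C,im,d=load(t)
    r=C.rectify(im,(.418,-.158),.020,0); g=cv2.GaussianBlur(cv2.cvtColor(r,cv2.COLOR_RGB2GRAY),(5,5),0)
    h=cv2.HoughCircles(g,cv2.HOUGH_GRADIENT,1,50,param1=120,param2=15,minRadius=88,maxRadius=104)
    if h is not None:
        for u,v,rad in h[0][:2]: print(t,u,v,rad,'xy',.418-(v-199.5)*.1/399,-.158-(u-199.5)*.1/399); 
        u,v,rad=h[0][0];cv2.circle(r,(int(u),int(v)),int(rad),(255,0,0),1)
    # pixels of the depth map
    jj,ii=np.where(d>0);u=cv2.undistortPoints(np.c_[ii,jj].astype(float).reshape(-1,1,2),C.K,C.D)[:,0]
    P=(np.c_[u[:,0],-u[:,1],-np.ones(len(u))]*d[jj,ii][:,None])@C.R.T+C.e
    n=np.hypot(P[:,0]-.418,P[:,1]+.158)<.04
    B=P[n&(P[:,2]>.035)]; S=P[n&(P[:,2]>.012)&(P[:,2]<.026)]
    if len(B)>20:
        (c,(w,l),a)=cv2.minAreaRect((B[:,:2]*1000).astype(np.float32)); print('bar',len(B),np.median(B[:,2]),c,w,l,a)
        A=P[n&(P[:,2]>.012)]; print('circ',cv2.minEnclosingCircle((A[:,:2]*1000).astype(np.float32)),'table z',np.median(P[n][P[n][:,2]<.008][:,2]))
    big[:,400*k:400*k+400]=r
cv2.imwrite('pics/c3.png',big[:,:,::-1])
E
```

```text
knob [([0.4187, -0.157, 0.0041], 0.57)]
knob_grip [([0.4187, -0.1571, 0.0334], 0.86)]
5.725
w_kn 210.5 207.5 90.6 xy 0.415995 -0.1607569
bar 12694 0.25086613537418 (432.657470703125, -154.40109252929688) 59.2661018371582 56.25331497192383 65.48555755615234
circ ((428.84454345703125, -152.4782257080078), 35.81852340698242) table z 0.0005001650185216255
w_kn2 205.5 206.5 90.0 xy 0.41624564 -0.15950377
bar 12805 0.2506291156229201 (432.3808898925781, -154.62835693359375) 59.511173248291016 56.73932647705078 65.12373352050781
circ ((429.21343994140625, -152.3135223388672), 35.9846076965332) table z 0.0004920865527737739
```

View pics/c3.png

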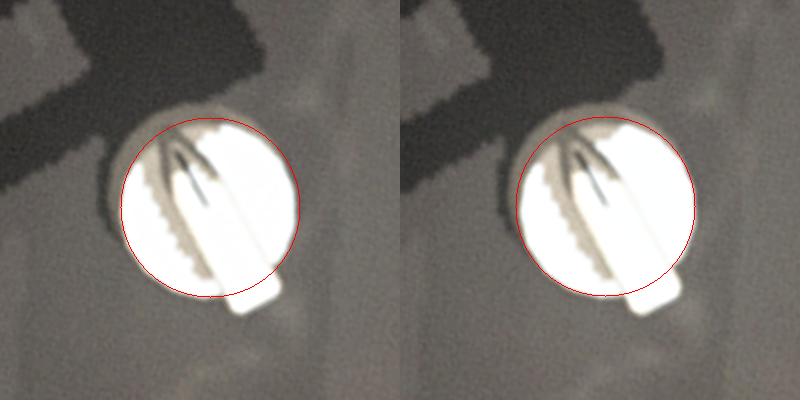

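Both pictures are the same view (rim circle at (210,207)). `reach` took the half turn as the same grasp, so I'll turn joint 7 explicitly.

```bash
python3 - <<'E'
from h import *
j=np.array(env.sense()['joint_positions']);j[6]+=np.pi;env.goto_joints(j); shot('w_kn3')
print(env.sense()['t'],env.sense()['tcp_rot'][:,0],env.sense()['ee_pos'])
big=np.zeros((400,800,3),np.uint8)
for k,t in enumerate(['w_kn','w_kn3']):
    C,im,d=load(t)
    r=C.rectify(im,(.418,-.158),.020,0); g=cv2.GaussianBlur(cv2.cvtColor(r,cv2.COLOR_RGB2GRAY),(5,5),0)
    h=cv2.HoughCircles(g,cv2.HOUGH_GRADIENT,1,50,param1=120,param2=15,minRadius=84,maxRadius=104)
    u,v,rad=h[0][0]; print(t,u,v,rad,'xy',.418-(v-199.5)*.1/399,-.158-(u-199.5)*.1/399);cv2.circle(r,(int(u),int(v)),int(rad),(255,0,0),1)
    jj,ii=np.where(d>0);u=cv2.undistortPoints(np.c_[ii,jj].astype(float).reshape(-1,1,2),C.K,C.D)[:,0]
    P=(np.c_[u[:,0],-u[:,1],-np.ones(len(u))]*d[jj,ii][:,None])@C.R.T+C.e
    n=np.hypot(P[:,0]-.418,P[:,1]+.158)<.04
    B=P[n&(P[:,2]>.035)&(P[:,2]<.055)]
    print('bar',len(B),np.median(B[:,2]),cv2.minAreaRect((B[:,:2]*1000).astype(np.float32)))
    print('circ',cv2.minEnclosingCircle((P[n&(P[:,2]>.008)&(P[:,2]<.024)][:,:2]*1000).astype(np.float32)))
    big[:,400*k:400*k+400]=r
cv2.imwrite('pics/c4.png',big[:,:,::-1])
E
```

```text
8.425 [-8.66018535e-01 -5.00011893e-01  5.80442027e-05] [ 0.41802541 -0.15787582  0.14499641]
w_kn 200.5 202.5 87.4 xy 0.41724813 -0.15825063
bar 834 0.04214566608914064 ((419.5831604003906, -156.6602325439453), (43.47545623779297, 12.35453987121582), 29.865047454833984)
circ ((418.33782958984375, -157.22000122070312), 23.0684871673584)
w_kn3 207.5 208.5 87.4 xy 0.41574436 -0.16000502
bar 860 0.042141603707689435 ((417.4309387207031, -158.96417236328125), (43.19636535644531, 12.838333129882812), 29.519729614257812)
circ ((414.0885009765625, -161.13978576660156), 22.72865867614746)
```

View pics/c4.png

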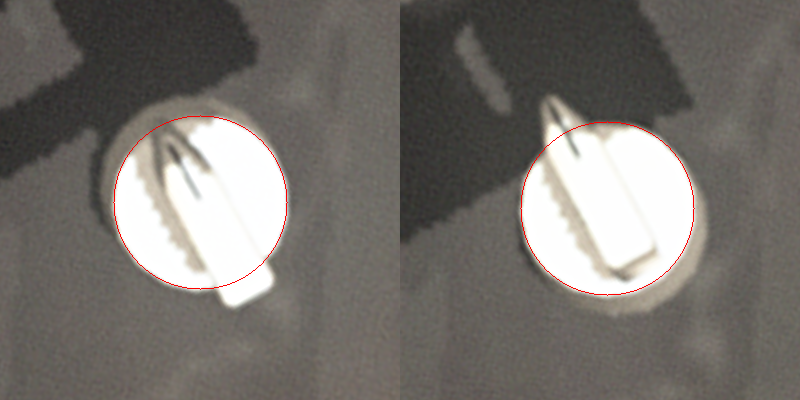

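The left view has its rim at (200,202) and the opposite view at (207,208); the depth images give a bar yaw of 29.7°. The same stored picture gave a slightly different position than before, so I check whether the calibration reading itself varies.

```bash
python3 - <<'E'
from h import *
a=np.array([viewer.camera_info('wrist')['T_tool_cam'] for _ in range(5)])
print(a[0]);print(a.std(0).max())
for t in ['w_sp','w_kn','w_kn2','w_kn3']:
    f=np.load(f'pics/{t}.npz');print(t,f['p'],f['R'][:,2],np.degrees(np.arctan2(f['R'][1,0],f['R'][0,0])))
# spindle marks, both calibration readings
C,im,d=load('w_sp');r=C.rectify(im,(.4705,.08),.070,0);cv2.imwrite('pics/c5.png',r[:,:,::-1])
print(env.sense()['t'])
E
```

```text
[[-2.77060798e-04  9.56145188e-01  2.92892989e-01  8.43517895e-02]
 [ 9.99999941e-01  3.24814422e-04 -1.14406852e-04 -4.14642417e-04]
 [-2.04525428e-04  2.92892940e-01 -9.56145221e-01 -1.70564488e-01]
 [ 0.00000000e+00  0.00000000e+00  0.00000000e+00  1.00000000e+00]]
1.1102230246251565e-16
w_sp [0.47329126 0.08228767 0.20496151] [ 5.65477142e-06 -1.44699887e-04 -9.99999990e-01] 4.927009881491669
w_kn [ 0.41869892 -0.15730629  0.14532636] [ 9.57078191e-04  2.33594419e-04 -9.99999515e-01] 30.016427440919205
w_kn2 [ 0.41828277 -0.15752722  0.14510734] [ 2.56908858e-04 -5.04339303e-05 -9.99999966e-01] 30.05601538369074
w_kn3 [ 0.41804343 -0.15786893  0.14502296] [ 9.58554270e-06 -4.62450526e-05 -9.99999999e-01] -149.9984403713253
8.425
```

View pics/c5.png

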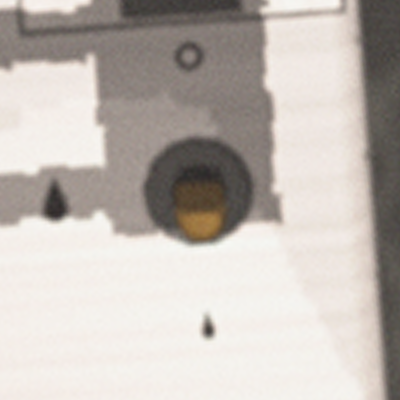

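The calibration readings drift by 1–2 mm. Corrected with the opposite-view pair, they agree: knob axis at about (0.4164, -0.1590) with yaw 29.7°, and spindle at about (0.4715, 0.0803). In this picture the well is at (199,190), the off mark at (189,56) and the large flame at (54,203), giving a hob yaw of 4.1°. Now I grasp the knob.

```bash
python3 - <<'E'
from h import *
j=np.array(env.sense()['joint_positions']);j[6]-=np.pi;env.goto_joints(j)
R=rot(29.7);env.reach(np.array([.4164,-.1590,.08]),R)
env.movel(np.array([.4164,-.1590,.0225]),R,rate=.08)
s=env.sense();print(s['t'],s['ee_pos'],s['tcp_rot'][:,0],s['wrist_force'])
effector.grasp(45)
s=env.sense();print(s['t'],s['gripper_width'],s['grasp_force'],s['wrist_force'],s['ee_pos'])
env.movel(np.array([.4164,-.1590,.16]),R,rate=.12)
s=env.sense();print(s['t'],s['gripper_width'],s['grasp_force'],s['wrist_force'])
env.reach(np.array([.4715,.0803,.150]),rot(4.1)); 
s=env.sense();print(s['t'],s['ee_pos'],s['tcp_rot'][:,0],s['joint_positions'])
C,im,d=shot('w_ins'); im2,d2=viewer.read_camera('side'); np.savez('pics/s_ins.npz',im=im2,d=d2)
K=Cam('side');q=(np.array([.4715,.0803,.11])-K.e)@K.R;p=cv2.projectPoints((q*[1,-1,-1])[None],np.zeros(3),np.zeros(3),K.K,K.D)[0].ravel();print(p)
u,v=p.astype(int);big=np.zeros((300,800,3),np.uint8);big[:,:400]=cv2.resize(im2[v-45:v+45,u-60:u+60],(400,300),interpolation=cv2.INTER_CUBIC);big[:,400:]=cv2.resize(im,(400,300))
cv2.imwrite('pics/c6.png',big[:,:,::-1])
E
```

```text
12.3083 [ 0.4167785  -0.15899832  0.02278274] [8.68535591e-01 4.95626592e-01 4.55751753e-04] [ 0.3253596  -0.14888466  0.67607293]
13.4833 0.012986364022836032 44.99163329601288 [-0.58613781  0.47099116 -0.33325429] [ 0.41640203 -0.1590101   0.02248935]
14.775 0.012921633718764087 44.99104857444763 [-0.75266221 -0.11963326 -1.10509332]
15.75 [0.47129076 0.07927492 0.14951968] [ 0.99745866  0.07123863 -0.00112752] [ 0.29436172  0.3423359  -0.62177773  2.03985813  0.26638601  0.83891583
 -1.97950976]
[366.40531225 239.36907769]
```

View pics/c6.png

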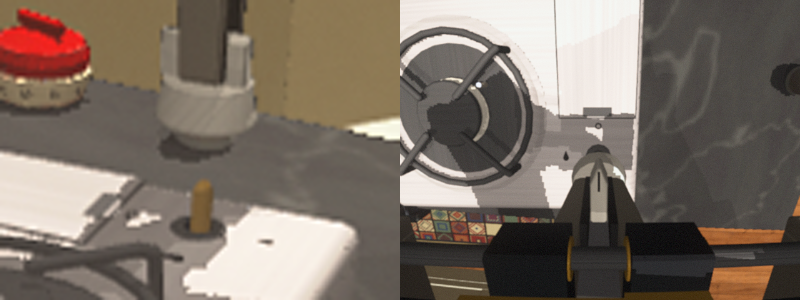

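The knob is held upright and its nose points to the off mark (nose at about (600,170) in the wrist view). In the side crop the skirt at about (208,110) sits over the spindle tip at (203,185). Now I lower it in guarded steps.

```bash
python3 - <<'E'
from h import *
R=rot(4.1);x,y=.4715,.0803
env.movel(np.array([x,y,.119]),R,rate=.06);env.pause(.2)
s0=env.sense();f0=np.array(s0['wrist_force']);print(s0['t'],s0['ee_pos'],f0)
for z in [.116,.114,.112,.110,.108,.106,.104,.102,.1005]:
    env.movel(np.array([x,y,z]),R,rate=.04);env.pause(.1)
    s=env.sense();f=np.array(s['wrist_force'])-f0;print(round(s['t'],2),z,np.round(s['ee_pos'],4),np.round(f,1),np.round(np.array(s['moment'])-s0['moment'],2))
    if np.linalg.norm(f)>12: break
E
```

```text
16.7167 [0.47177377 0.08037026 0.11933379] [-0.6657946   0.04200058 -0.39081046]
17.07 0.116 [0.4715 0.0803 0.116 ] [ 1.1 -0.1 -0.2] [-0.03 -0.06  0.03]
17.42 0.114 [0.4714 0.0803 0.114 ] [0.3 0.5 0.3] [-0.05 -0.06  0.04]
17.77 0.112 [0.4715 0.0803 0.112 ] [ 1.1 -1.3 -0.5] [-0.04 -0.1   0.04]
18.12 0.11 [0.4715 0.0803 0.11  ] [ 1.  -0.3 -0.9] [-0.05 -0.01  0.04]
18.47 0.108 [0.4715 0.0803 0.108 ] [ 0.2 -0.1 -0.4] [-0.01 -0.04  0.03]
18.82 0.106 [0.4715 0.0803 0.106 ] [ 1.1 -0.5 -0.8] [-0.05 -0.06 -0.03]
19.17 0.104 [0.4715 0.0803 0.104 ] [ 1.  -0.7 -0.2] [ 0.   -0.04 -0.01]
19.52 0.102 [0.4715 0.0803 0.102 ] [ 0.8 -0.5 -0.6] [-0.   -0.06  0.01]
19.87 0.1005 [0.4715 0.0803 0.1005] [0.9 1.1 0.4] [-0.06 -0.13 -0.04]
```

It went all the way down with no resistance, so the fit is right. Now I press against the spring.

```bash
python3 - <<'E'
from h import *
R=rot(4.1);x,y=.4715,.0803;f0=np.array([-.67,.04,-.4])
for z in [.0990,.0975,.0960,.0950,.0943,.0938,.0933]:
    env.movel(np.array([x,y,z]),R,rate=.04);env.pause(.15)
    F=[]
    for _ in range(4): s=env.sense();F.append(s['wrist_force']);env.pause(.02)
    f=np.mean(F,0)-f0;print(round(s['t'],2),z,np.round(s['ee_pos'],4),np.round(f,1),np.round(s['moment'],2))
    if f[2]>16: break
E
```

```text
20.32 0.099 [0.4716 0.0803 0.0991] [-0.1 -0.4  2.6] [-0.01  0.11 -0.01]
20.78 0.0975 [0.4716 0.0803 0.0976] [ 0.  -0.3  3.6] [-0.    0.14  0.01]
21.25 0.096 [0.4716 0.0803 0.096 ] [-0.3 -0.1  5. ] [-0.07  0.21 -0.02]
21.72 0.095 [0.4716 0.0803 0.0951] [ 0.  -0.7  5.9] [-0.03  0.21 -0.  ]
22.18 0.0943 [0.4716 0.0803 0.0944] [ 0.1 -0.4  6. ] [-0.02  0.25  0.03]
22.65 0.0938 [0.4716 0.0804 0.0942] [-1.2 -0.6  8.7] [-0.08  0.46 -0.01]
23.12 0.0933 [0.4717 0.0804 0.0941] [-2.1 -0.9 13.1] [-0.18  0.72  0.  ]
```

The hard stop is at z ≈ 0.0942 with the force rising from 7 N, so it is fully pressed. Next I turn it anticlockwise, logging the moment to feel the play being taken up.

```bash
python3 - <<'E'
from h import *
p=np.array([.4715,.0803,.0933])
for a in [0,4,8,12,16,20,24,28,38,48,58,68,78,88,94,99]:
    env.reach(p,rot(4.1+a))
    M=[];F=[]
    for _ in range(6): s=env.sense();M.append(s['moment']);F.append(s['wrist_force']);env.pause(.02)
    R=s['tcp_rot'];print(round(s['t'],2),a,round(np.degrees(np.arctan2(R[1,0],R[0,0]))-4.1,1),np.round(s['ee_pos']*1000,1),np.round(np.mean(F,0),1),'Mz',np.round(np.mean(M,0)[2],3),np.round(np.std(M,0)[2],3))
    if np.mean(F,0)[2]>30 or abs(np.mean(M,0)[2])>.6: print('stop');break
E
```

```text
23.47 0 0.0 [471.7  80.3  94.1] [-3.1 -0.7 12.6] Mz 0.018 0.03
23.82 4 4.0 [471.9  80.5  94.1] [-2.4 -0.1 12.6] Mz 0.011 0.013
24.17 8 8.0 [472.1  80.5  94.1] [-2.1 -0.2 12.1] Mz -0.02 0.034
24.52 12 12.0 [472.   80.5  94.1] [-2.4 -0.2 12.3] Mz -0.016 0.017
24.87 16 16.0 [472.   80.5  94.1] [-1.9 -0.3 12.4] Mz -0.008 0.019
25.22 20 20.0 [472.   80.6  94.1] [-2.4 -0.3 12.3] Mz -0.009 0.01
25.57 24 24.0 [471.9  80.6  94.1] [-2.6  0.1 12.4] Mz -0.008 0.036
25.92 28 28.0 [471.8  80.6  94.1] [-2.4  0.1 12.5] Mz -0.021 0.02
26.28 38 38.0 [472.1  80.5  94.1] [-2.1 -0.3 12.4] Mz -0.008 0.026
26.65 48 48.0 [472.1  80.5  94.1] [-1.9 -0.6 12.5] Mz -0.0 0.014
27.02 58 58.0 [472.   80.6  94.1] [-2.2 -0.3 13. ] Mz -0.009 0.034
27.38 68 68.0 [471.9  80.6  94.1] [-2.4 -0.7 12.8] Mz 0.004 0.022
27.75 78 78.0 [471.8  80.6  94.1] [-2.8 -0.8 13.1] Mz -0.006 0.031
28.12 88 88.0 [471.7  80.7  94.1] [-2.5 -0.3 13.2] Mz -0.001 0.036
28.47 94 94.0 [471.7  80.6  94.1] [-3.4 -0.6 13.9] Mz -0.004 0.03
28.82 99 99.0 [471.6  80.6  94.1] [-3.  -0.3 13.8] Mz -0.028 0.028
```

It turned freely while held on the hard stop. I add a touch more turn to centre the play band (nominal lag ≈ 8.5°, at most 23°), then take one check picture.

```bash
python3 - <<'E'
from h import *
env.reach(np.array([.4715,.0803,.0931]),rot(4.1+101));env.pause(.4)
s=env.sense();print(s['t'],s['ee_pos'],s['wrist_force'],s['gripper_width'],s['grasp_force'])
C,im,d=shot('w_end');im2,_=viewer.read_camera('side');im3,_=viewer.read_camera('top')
big=np.zeros((600,800,3),np.uint8);big[:300,:400]=cv2.resize(im2[180:290,290:437],(400,300),interpolation=cv2.INTER_CUBIC);big[:300,400:]=cv2.resize(im,(400,300));big[300:,:400]=cv2.resize(im3,(400,300));big[300:,400:]=cv2.resize(im2,(400,300))
cv2.imwrite('pics/c7.png',big[:,:,::-1])
E
```

```text
29.4833 [0.47160295 0.08064664 0.09403847] [-3.02681154 -1.30790293 15.65180856] 0.012643843090841619 44.999098777770996
```

View pics/c7.png

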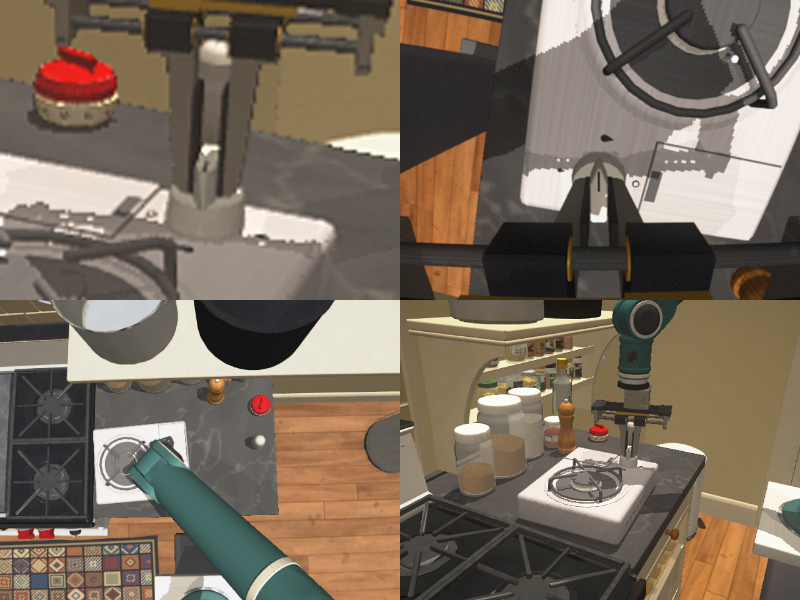

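The knob sits right down on the deck (skirt at about (205,215) in the side crop). Its nose points at the large-flame mark, slightly past it to allow for the play, and the bystanders stand where they were. I'm handing in.

```bash
python3 -c "
from station import *
print(workorder.finish_job())"
```

```text
the job is handed in; nothing more can be done
None
```

The knob is fully home and pressed to its hard stop, and I turned it a quarter turn anticlockwise to the large flame (101° at the knob, to allow for the play in the D fit). It is still gripped, and the job was handed in at about 30 s. The spindle's own angle couldn't be measured; I estimate it within about 12° of the quarter turn.

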